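Clamp a sneaker in the lacing jig with its bayonet bolt

TASK

Clamp the sneaker in the holding jig so that it is ready for lacing: with your fingertips push the bolt's ball handle along the long leg of its slot as far as it goes, so that the pad bears on the heel, then push the handle over and down the short leg to the very end, so that the bolt is locked. Only push the handle, never take it between the fingers; let go when it is locked, and leave the shoe standing in the jig and everything else on the bench as it is.

Things in the scene. Friction and masses are not known exactly. Their poses are not given: they have to be found in the camera images.
- jig: Fixed shoe-holding jig: steel bed plate 160 mm (x) by 600 mm (y), 15 mm thick. On its +y part a level steel barrel, 44 mm diameter, axis along y, 80 mm above the bench, from y = -35 to +95 mm, on two green pedestals; on its -y part the shoe bed with side guides and rubber toe stop. Origin: bench level, under the corner of the barrel's slot. z up.
- corner (a point): Point on the barrel's axis (80 mm above the bench) at the slot's corner, jig x = y = 0; axes as the jig's. The L-shaped slot is 16 mm wide: its long leg runs along the barrel's top from y = +60 mm to the corner at y = 0, its short leg from the corner round the barrel towards +x. So the handle is pushed towards -y, then swung over towards +x.
- bolt (a joint): How far the bolt (33 mm rod in the barrel, carries handle and pad) is pushed in, m: 0 = back, 0.063 = end of the long leg. The stem stands at jig y = 0.060 - this value; it can swing into the short leg only above 0.057. Rubs with 4 N and stays where left, but for some 4 mm of spring-back from the pad (up to 6 N); with the handle swung over the slot holds it.
- handle (a joint): Angle of the handle about the barrel's axis, rad: 0 = upright, grows as the knob swings over towards the jig's +x and down, 0.95 = end of the short leg (fully home). In the long leg the slot's side lets it lean by up to 0.2 only. It rubs with about 0.14 N m and stays where it is left.
- knob (a point): Centre of the handle's black ball knob, 32 mm diameter, 98 mm from the barrel's axis on a 10 mm round steel stem: 178 mm above the bench when upright, 137 mm when locked. The stem is bare from the barrel (22 mm from the axis) to the knob. Axes: z outward along the stem, y as the jig's.
- pad: Rubber-faced heel pad on the nose of the bolt, 52 mm wide and 46 mm high; origin in the middle between plate and rubber, the face 12 mm farther towards -y. Spring-mounted on the bolt: yields up to 14 mm at 0.6 N per mm.
- shoe: The sneaker to be clamped: unlaced, brown suede, gum sole, 285 mm long, 98 wide, 125 high at the tongue; stands loose on the jig's bed (15 mm above the bench), heel towards the pad (jig +y). Origin: middle of its underside; x to the toe, z up. The bolt's pad shoves it up to 25 mm to the toe stop, as intended.
- mate: The other sneaker of the pair, same size, standing loose on the bench beside the jig on its +x side. Origin: middle of its underside. Bystander.
- hammer: Shoe hammer, 240 mm, lying on the bench on the jig's +x side near the barrel, up to 30 mm high. Bystander.
- brush: Cement brush, 180 mm, lying on the bench on the jig's -x side. Bystander.
- jar: Amber cement jar with metal cap, 60 mm diameter, 75 mm high, on the jig's +x side. Origin: middle of its underside. Bystander.
- reel: Cream lace reel, 76 mm diameter, 56 mm high, standing behind the bolt's rear end. Origin: middle of its underside. Bystander.
- tin: Flat aluminium tin, 75 mm diameter, 26 mm high, on the jig's -x side. Origin: middle of its underside. Bystander.
- awl: Screwdriver-like lacing tool, 170 mm, lying on the bench on the jig's -x side near the barrel. Bystander.

How it is judged:
By the outcome, as a careful person would: the job done as asked, in the order asked, and still so for the second after the job is handed in, with the robot touching nothing.
It also fails if it takes over 42 s, if anything falls off the work surface, if the arm or the gripper's body presses on something with over 40 N, if the wrist force passes 120 N, or if a joint passes its speed limit or range.

ROBOT

A 6-joint arm with a two-finger parallel gripper is mounted at the origin on the work surface. World frame = base frame: x ahead of the robot, y to its left, z up, the work surface at z = 0. Lengths are in m, angles in rad, forces in N, time in s.
With the tool pointing down it reaches from about 0.3 to 0.875 m from the base axis. Payload 6.4 kg.
Tool frame: the origin (TCP) lies midway between the tips of the shut fingers; the grasp point (between the pads) lies 19 mm behind it; y points along the fingers, x is the direction in which the jaws open and shut, and the axes are right-handed (so a half turn about y gives the same grasp; the last joint's range is limited). The gripper opens to 85 mm and grips with 20 to 120 N. Pads are 22 mm wide; open, the fingers measure 114 mm over their backs; the gripper's body (76 mm by 85 mm) begins 54 mm behind the grasp point. The pads swing forward as they close: fully open they stand 13 mm farther back than shut.
Start: joints at [-1.339, 0.181, 1.607, -0, 1.354, -0.206], TCP at [0.244, -0.521, 0.231] pointing down, gripper open.
Joint ranges: [-2.99, 2.99], [-0.89, 2.07], [0.3, 2.58], [-1.14, 4.28], [0, 2.63], [-3.12, 3.12]. Speed limits (rad/s): [2.57, 2.57, 3.01, 3.14, 3.14, 3.14].

INTERFACE

Orientations are given as a unit quaternion [w, x, y, z].
In Python, from bench import ctrl gives the robot as it stands.
- The arm moves only by the tool step_arm, never from a script. Its argument "commands" is a list of rows, each a list of 7 numbers: the turn, a rotation vector about the tool's x, y, z in units of 6 degrees (1.0 is 6 degrees), then the shift along the tool's x, y, z in units of 30 mm (1.0 is 30 mm), then the opening, from 0 (shut) to 1 (fully open). A call has 1 to 10 rows; each row shifts and turns the commanded pose from where the row before left it, along the tool's axes as they then stand; what a row does not reach is not made up. A row lasts 1/10 s, in which the tool goes at most 50 mm and 8.59 degrees, less where a joint would pass 70% of its speed; a pose out of reach is approached as far as the arm can. A call with a number of a shift or a turn outside -1 to 1 is refused whole. A call with a gripper value outside its range is refused whole. The fingers move at their own pace and stop on an object; the grip force is fixed at half the most. Time passes only in rows, so rows that do not move let the fingers close. It gives the time, the measured TCP pose, the force and the opening at its end, in the units of the state.
- ctrl.get_obs(): the state, without advancing time (a new reading comes with each control period).
- ctrl.camera(name): name is "scene" or "top"; returns (picture, depth): 480x640x3 uint8, blue, green, red; 480x640 float32, m along the optical axis (not along the pixel's ray), 0 where there is no reading.
- ctrl.get_calibration(name): a dict with "intrinsics" (3x3 intrinsics, pixels), "R" (3x3) and "t" (3): a world point X has camera coordinates R X + t. Camera axes: x right, y down, z forward; pixel columns grow to the right and rows downward; lengths in m; the calibration is good to about 2 mm. A picture is of the moment at which its call begins. get_calibration takes no time and is no camera call.
- ctrl.hand_in(): hands the job in, once; it reports no verdict.
Trained networks look in the newest picture that a camera, given by its name, has taken for a name from the list of things; names that differ only in an ending like _2 or _b are one class to them, and where a whole thing is asked for, a point or a joint stands for the part that bears it (a point fixed in the world has none). Each returns a list of dicts, best first, with "p" (0 to 1); they miss things now and then, are a little off and sometimes report something else, mostly with a low value. They report only what shows in the picture. A call takes as long as a camera call.
- ctrl.boxes_of(thing, camera): "point" ([x, y, z] in m, in the coordinates of the camera as it stood for that picture, good to about 4 mm: the middle of the surface that is visible of it).
- ctrl.silhouettes(thing, camera): "pixels" (480x640 bool, what is visible of it).
The state is a dict: "time_s": time; "q": joint angles; "dq": joint speeds; "joint_efforts": joint torques, N m; "eef_pos": TCP position; "eef_rot": TCP orientation; "wrist_force": force on the tool from outside, world axes, zero at the start; "torque": the same for the moment, N m; "opening": opening from 0.0 (shut) to 1.0 (fully open).
Only numpy, scipy, OpenCV 4.12 (cv2) and the standard library are available. Lean on these libraries where they do the work, as an engineer would, in place of code of your own. Each camera call takes 0.05 s, during which the arm holds its last target.

## Working session

There is one attempt and no reset: what is moved stays moved. The work goes in short steps, Python scripts to look and compute and a tool call to move; the robot and the scene stay as the last step left them, time stands still between calls to the robot, and variables do not carry over. Pictures are saved under pics/ and viewed, and the job is handed in when it is done.

Besides the shell and the picture viewer there is one more tool, called after ">>>" by a JSON object that holds its "op" and its "data", one argument or row to a line. step_arm: Moves the arm, as the interface text tells. Its arguments: {"type":"object","properties":{"commands":{"type":"array"}},"required":["commands"]}

```bash
ls; mkdir -p pics; python3 - <<'E'
from bench import ctrl
import cv2,numpy as np
for n in("scene","top"):
    im,d=ctrl.camera(n); cv2.imwrite(f"pics/{n}0.png",im); np.savez(f"{n}0.npz",im=im,d=d)
    c=ctrl.get_calibration(n); print(n,c)
    R=np.array(c["R"]);t=np.array(c["t"])
    for th in("knob","pad","jig","shoe","hammer","reel","jar","mate","awl"):
        for r in ctrl.boxes_of(th,n)[:2]:
            print(th,round(r["p"],2),np.round(R.T@(np.array(r["point"])-t),3))
print(ctrl.get_obs())
E
```

```text
pics
scene {'intrinsics': array([[440.5460841 ,   0.        , 324.68590332],
       [  0.        , 440.5460841 , 240.6829996 ],
       [  0.        ,   0.        ,   1.        ]]), 'R': array([[ 0.21135204,  0.97737465, -0.00831346],
       [ 0.80363133, -0.17860972, -0.56769292],
       [-0.55633354,  0.1133021 , -0.82319842]]), 't': array([-0.16947676, -0.3622672 ,  1.36837763])}
knob 0.51 [0.507 0.106 0.184]
pad 0.67 [ 0.547 -0.016  0.098]
jig 0.82 [ 0.578 -0.022  0.016]
shoe 0.74 [ 0.619 -0.187  0.075]
shoe 0.43 [ 0.462 -0.125  0.02 ]
hammer 0.84 [0.661 0.17  0.023]
hammer 0.22 [0.617 0.324 0.067]
reel 0.74 [0.443 0.271 0.057]
jar 0.64 [0.617 0.325 0.066]
mate 0.93 [ 0.745 -0.148  0.058]
mate 0.38 [0.37  0.227 0.026]
awl 0.74 [0.405 0.016 0.024]
top {'intrinsics': array([[560.26046176,   0.        , 320.86845863],
       [  0.        , 560.26046176, 244.1984513 ],
       [  0.        ,   0.        ,   1.        ]]), 'R': array([[-0.02438852, -0.99965675,  0.00957011],
       [-0.99268267,  0.02308369, -0.11852536],
       [ 0.11826376, -0.01239074, -0.99290491]]), 't': array([0.0
[... 328 characters left out ...]
[0.399 0.021 0.023]
{'time_s': 1.0, 'q': array([-1.33931736e+00,  1.80799880e-01,  1.60697921e+00, -1.31038938e-05,
        1.35378500e+00, -2.06306782e-01]), 'dq': array([ 3.26110517e-04, -1.33472213e-03, -5.45630018e-04, -7.42593830e-04,
       -2.29757989e-04, -4.76935125e-05]), 'joint_efforts': array([-8.86117436e-05, -4.44842148e+01, -3.51691496e+01, -5.12225852e-04,
        6.56377779e-04, -3.00789740e-07]), 'eef_pos': array([ 0.24377785, -0.52079739,  0.23129859]), 'eef_rot': array([-0.596634  ,  0.59665458, -0.37948979,  0.37949794]), 'wrist_force': array([-0.57686232,  0.03733396, -0.29892812]), 'torque': array([ 0.01055405, -0.02050082, -0.00681348]), 'opening': 0.9999793118462339}
```

View images.

View pics/scene0.png

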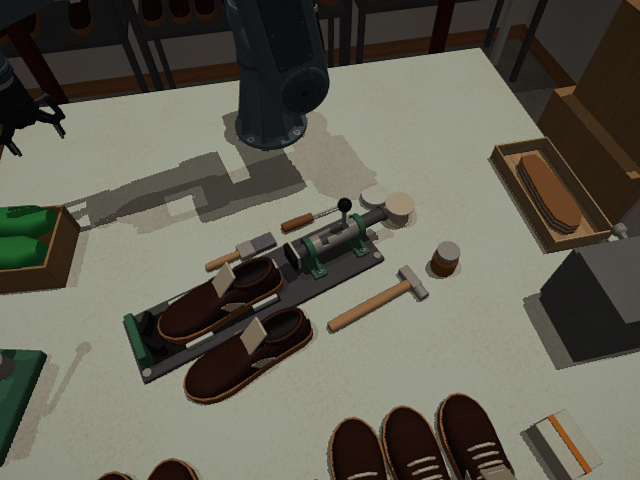

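View pics/top0.png

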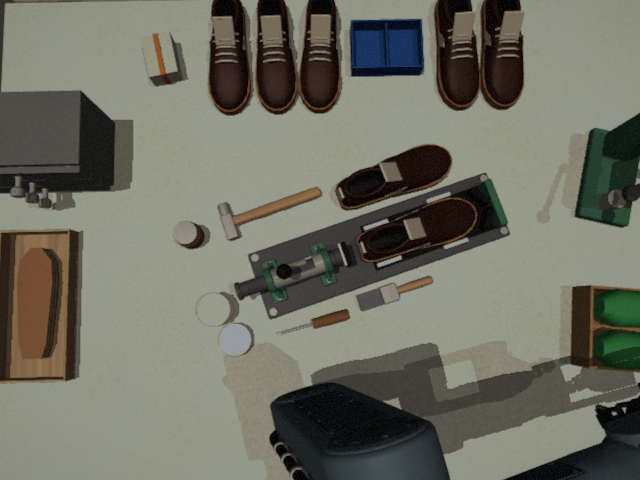

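```bash
cat > h.py <<'E'
import numpy as np,cv2
from bench import ctrl
def cloud(d,n):
    c=ctrl.get_calibration(n);K=np.array(c["intrinsics"]);R=np.array(c["R"]);t=np.array(c["t"])
    v,u=np.mgrid[:480,:640]
    P=np.stack([(u-K[0,2])/K[0,0]*d,(v-K[1,2])/K[1,1]*d,d],-1)
    return (P-t)@R
E
python3 - <<'E'
from h import *
for n in("scene","top"):
    z=np.load(f"{n}0.npz");im,d=z["im"],z["d"];W=cloud(d,n)
    s=ctrl.silhouettes("jig",n)[0]["pixels"]
    # bench z
    b=(d>0)&(np.abs(W[...,0]-.5)<.3)&(np.abs(W[...,1])<.3)&(np.abs(W[...,2])<.008)
    print(n,"bench z",np.median(W[b][:,2]))
    m=s&(W[...,2]>.008)&(W[...,2]<.022)&(d>0)
    m=cv2.morphologyEx(m.astype(np.uint8),cv2.MORPH_OPEN,np.ones((3,3)))>0
    p=W[m][:,:2].astype(np.float32)
    print(cv2.minAreaRect(p)); bx=cv2.boxPoints(cv2.minAreaRect(p));print(bx, bx.mean(0))
    # barrel & knob
    near=(np.abs(W[...,0]-.5)<.1)&(np.abs(W[...,1]-.1)<.12)&(d>0)
    k=near&(W[...,2]>.160); P=W[k]; print("knob px",k.sum(),P.min(0),P.max(0))
    from scipy.optimize import least_squares
    f=least_squares(lambda c:np.linalg.norm(P-c,axis=1)-.016,P.mean(0)-[0,0,.01],loss="soft_l1",f_scale=.002);print("knob c",f.x,np.sqrt(np.mean(f.fun**2)))
    k=near&(W[...,2]>.095)&(W[...,2]<.11); P=W[k]; print(len(P))
    vx,vy,x0,y0=cv2.fitLine(P[:,:2].astype(np.float32),cv2.DIST_HUBER,0,.01,.01).ravel(); print("barrel line",vx,vy,x0,y0,np.arctan2(-vx,vy))
E
```

```text
scene bench z -7.173092694493416e-05
((0.5735071897506714, -0.1074342429637909), (0.1617041528224945, 0.5953688025474548), 17.871315002441406)
[[ 0.40520293  0.15107444]
 [ 0.5879098  -0.4155667 ]
 [ 0.74181145 -0.36594293]
 [ 0.55910456  0.20069823]] [ 0.5735072  -0.10743425]
knob px 172 [0.49252453 0.09313748 0.1600924 ] [0.5199698  0.12332551 0.19445289]
knob c [0.50301943 0.10898619 0.17747028] 0.0012116315501006073
962
barrel line 0.32315117 -0.94634736 0.5156135 0.081762575 -2.8125353
top bench z -0.00042504784372331367
((0.5705870389938354, -0.10806891322135925), (0.15994901955127716, 0.5990484356880188), 17.955272674560547)
[[ 0.40217182  0.15221362]
 [ 0.5868432  -0.41765964]
 [ 0.7390022  -0.36835146]
 [ 0.5543309   0.20152181]] [ 0.57058704 -0.10806891]
knob px 191 [0.48512494 0.09376832 0.1740597 ] [0.51552472 0.12221611 0.19723147]
knob c [0.50081445 0.10828396 0.17746388] 0.0015078800518429686
1103
barrel line 0.32334146 -0.9462823 0.508207 0.0830297 -2.812334
```

```bash
cat >> h.py <<'E'
from scipy.spatial.transform import Rotation as Ro
YAW=np.radians(18.0)
J=np.array([[np.cos(YAW),-np.sin(YAW),0],[np.sin(YAW),np.cos(YAW),0],[0,0,1]])
# jig frame origin = knob initial footprint minus 60mm along y (assumes bolt=0)
KN=np.array([.502,.1086,0]); O=KN-J[:,1]*.060
def tool():
    o=ctrl.get_obs();q=o["eef_rot"];R=Ro.from_quat([q[1],q[2],q[3],q[0]]);return o,R
def jigpos(p): return J.T@(np.array(p)-O)
def Rt(yaw=0,tilt=0): # tool x=jig x,y=down,z=jig y; yaw about vertical, tilt about jig y
    B=np.array([[1,0,0],[0,0,1],[0,-1,0.]]); 
    return Ro.from_matrix(J)*Ro.from_rotvec([0,tilt,0])*Ro.from_rotvec([0,0,yaw])*Ro.from_matrix(B)
def rel(pj,yaw=0,tilt=0):
    o,R=tool();T=Rt(yaw,tilt)
    dp=O+J@np.array(pj)-o["eef_pos"]
    print("t",o["time_s"],"jig pos mm",np.round(1e3*jigpos(o["eef_pos"]),1),"F jig",np.round(J.T@o["wrist_force"],1),"open",round(o["opening"],3))
    print("rot units(tool)",np.round(np.degrees((R.inv()*T).as_rotvec())/6,2),"shift units in CURRENT tool",np.round(R.inv().apply(dp)/.03,2),"in TARGET tool",np.round(T.inv().apply(dp)/.03,2))
E
python3 - <<'E'
from h import *
print(Rt().as_matrix().round(2),J.round(2))
rel([0,.11,.25])
E
```

```text
[[ 0.95  0.   -0.31]
 [ 0.31  0.    0.95]
 [ 0.   -1.    0.  ]] [[ 0.95 -0.31  0.  ]
 [ 0.31  0.95  0.  ]
 [ 0.    0.    1.  ]]
t 1.1 jig pos mm [-440.1 -458.8  231.3] F jig [-0.1  0.4  0.9] open 0.995
rot units(tool) [ -0.   -13.82  -0.  ] shift units in CURRENT tool [-17.    -0.62  16.9 ] in TARGET tool [14.67 -0.62 18.96]
```

>>> {"op": "step_arm", "data": {
  "commands": [
    [0,-1,0,-0.71,-0.06,0.71,0],
    [0,-1,0,-0.63,-0.06,0.78,0],
    [0,-1,0,-0.54,-0.06,0.84,0],
    [0,-1,0,-0.45,-0.06,0.89,0],
    [0,-1,0,-0.36,-0.06,0.93,0],
    [0,-1,0,-0.26,-0.06,0.97,0],
    [0,-1,0,-0.16,-0.06,0.99,0],
    [0,-1,0,-0.05,-0.06,1,0],
    [0,-1,0,0.05,-0.06,1,0],
    [0,-1,0,0.16,-0.06,0.99,0]
  ]
}}

```text
time_s: 2.1
eef_pos: [0.3465, -0.2373, 0.2495]
eef_rot: [-0.706, 0.707, -0.029, 0.029]
wrist_force: [0.5, -0.6, 0.1]
opening: -0.001
```

```bash
python3 -c "
from h import *
rel([0,.11,.25])"
```

```text
t 2.1 jig pos mm [-254.8 -221.   249.5] F jig [ 0.3 -0.7  0.1] open -0.001
rot units(tool) [ 0.   -3.78  0.  ] shift units in CURRENT tool [ 3.58 -0.02 13.45] in TARGET tool [ 8.49 -0.02 11.03]
```

>>> {"op": "step_arm", "data": {
  "commands": [
    [0,-0.94,0,0.26,0,0.97,0],
    [0,-0.94,0,0.35,0,0.93,0],
    [0,-0.94,0,0.45,0,0.89,0],
    [0,-0.94,0,0.53,0,0.85,0],
    [0,0,0,0.61,0,0.79,0],
    [0,0,0,0.61,0,0.79,0],
    [0,0,0,0.61,0,0.79,0],
    [0,0,0,0.61,0,0.79,0],
    [0,0,0,0.61,0,0.79,0],
    [0,0,0,0.61,0,0.79,0]
  ]
}}

```text
time_s: 3.1
eef_pos: [0.4492, 0.0443, 0.2495]
eef_rot: [-0.699, 0.699, 0.109, -0.108]
wrist_force: [0.9, -1.1, 0.8]
opening: 0.003
```

```bash
python3 -c "
from h import *
rel([0,.11,.25])"
```

```text
t 3.1 jig pos mm [-70.   15.1 249.5] F jig [ 0.5 -1.4  0.8] open 0.003
rot units(tool) [ 0.   -0.06  0.  ] shift units in CURRENT tool [ 2.32 -0.02  3.18] in TARGET tool [ 2.33 -0.02  3.16]
```

>>> {"op": "step_arm", "data": {
  "commands": [
    [0,0,0,0.58,0,0.8,0],
    [0,0,0,0.58,0,0.8,0],
    [0,0,0,0.58,0,0.8,0],
    [0,0,0,0.58,0,0.8,0],
    [0,0,0,0,0.7,0,0],
    [0,0,0,0,0.7,0,0],
    [0,0,0,0,0.7,0,0],
    [0,0,0,0,0.7,0,0],
    [0,0,0,0,0,0,0]
  ]
}}

```text
time_s: 4.0
eef_pos: [0.4839, 0.1554, 0.1624]
eef_rot: [0.699, -0.699, -0.106, 0.111]
wrist_force: [0.1, 0.6, -0.9]
opening: 0.003
```

```bash
python3 - <<'E'
from h import *
rel([0,.11,.165])
for n in("scene","top"):
    im,d=ctrl.camera(n); cv2.imwrite(f"pics/{n}1.png",cv2.resize((im[150:330,220:460] if n=="scene" else im[190:340,200:400]),None,fx=3,fy=3))
E
```

```text
t 4.0 jig pos mm [ -2.7 110.1 162.4] F jig [ 0.3  0.6 -0.9] open 0.003
rot units(tool) [-0.01 -0.06 -0.05] shift units in CURRENT tool [ 0.09 -0.09 -0.  ] in TARGET tool [ 0.09 -0.09 -0.  ]
```

View pics/scene1.png

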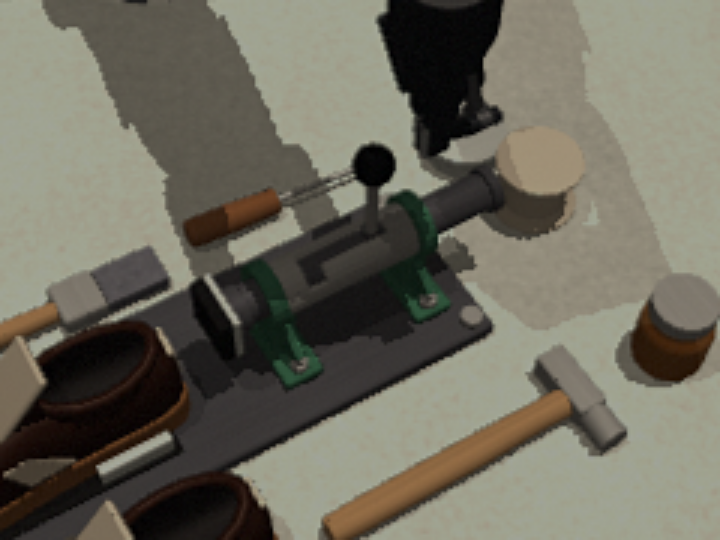

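View pics/top1.png

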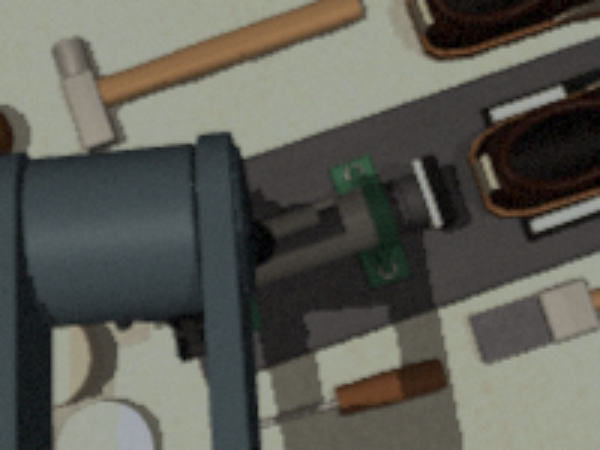

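```bash
cat >> h.py <<'E'
def proj(p,n):
    c=ctrl.get_calibration(n);K=np.array(c["intrinsics"]);x=K@(np.array(c["R"])@np.array(p)+np.array(c["t"]));return x[:2]/x[2]
E
python3 - <<'E'
from h import *
o,R=tool();p=o["eef_pos"]
for off in([0,0,0],[.0145,0,0],[-.0145,0,0],[0,-.05,0],[.0145,0,-.011],[.0145,-.05,-.011]):
    print(off,np.round((proj(p+R.apply(off),"scene")-[220,150])*3))
im,d=ctrl.camera("scene");W=cloud(d,"scene")
Jp=(W-O)@J
m=(d>0)&(abs(Jp[...,0])<.08)&(abs(Jp[...,1]-.12)<.07)&(Jp[...,2]>.1)
cr=im[150:250,320:420].copy();cv2.imwrite("pics/s2.png",cv2.resize(np.clip(cr.astype(float)*2.5,0,255).astype(np.uint8),None,fx=6,fy=6,interpolation=cv2.INTER_CUBIC))
for z0 in(.15,.16,.17,.18,.2,.22,.25):
    k=m&(abs(Jp[...,2]-z0)<.005)&(Jp[...,1]>.085)
    if k.sum():print(z0,k.sum(),Jp[k].min(0).round(3),Jp[k].max(0).round(3))
E
```

```text
[0, 0, 0] [427. 146.]
[0.0145, 0, 0] [438. 159.]
[-0.0145, 0, 0] [417. 133.]
[0, -0.05, 0] [432. 101.]
[0.0145, 0, -0.011] [425. 165.]
[0.0145, -0.05, -0.011] [430. 120.]
0.17 16 [-0.005  0.099  0.165] [0.013 0.117 0.174]
0.18 38 [-0.006  0.098  0.175] [0.015 0.116 0.185]
0.2 19 [-0.011  0.098  0.195] [0.014 0.105 0.203]
0.22 90 [-0.038  0.097  0.215] [0.039 0.122 0.225]
0.25 100 [-0.058  0.093  0.245] [0.063 0.122 0.255]
```

View pics/s2.png

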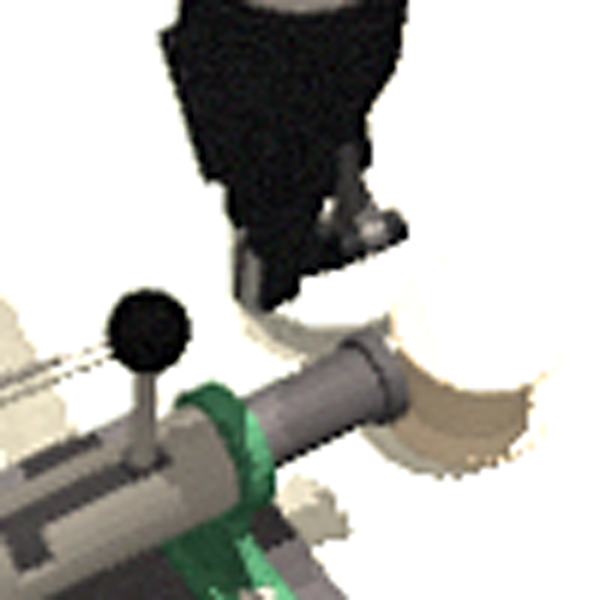

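>>> {"op": "step_arm", "data": {
  "commands": [
    [0,0,0,0.09,0,-0.3,0],
    [0,0,0,0,0,-0.3,0],
    [0,0,0,0,0,-0.2,0],
    [0,0,0,0,0,-0.2,0],
    [0,0,0,0,0,-0.2,0],
    [0,0,0,0,0,-0.2,0],
    [0,0,0,0,0,-0.2,0],
    [0,0,0,0,0,0,0]
  ]
}}

```text
time_s: 4.95
eef_pos: [0.5034, 0.1096, 0.1651]
eef_rot: [-0.698, 0.699, 0.108, -0.108]
wrist_force: [0.2, 0.6, 0.1]
opening: -0.0
```

```bash
python3 - <<'E'
from h import *
rel([0,.024,.162])
im,d=ctrl.camera("scene")
cr=im[150:250,290:420].copy();cv2.imwrite("pics/s3.png",cv2.resize(np.clip(cr.astype(float)*2,0,255).astype(np.uint8),None,fx=5,fy=5,interpolation=cv2.INTER_CUBIC))
E
```

```text
t 4.95 jig pos mm [  1.6  60.5 165.1] F jig [0.3 0.5 0.1] open -0.0
rot units(tool) [ 0.01 -0.07 -0.01] shift units in CURRENT tool [-0.05  0.11 -1.22] in TARGET tool [-0.05  0.1  -1.22]
```

View pics/s3.png

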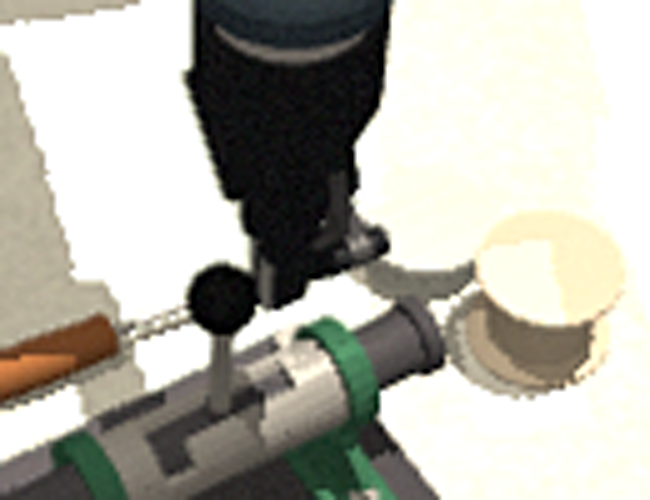

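>>> {"op": "step_arm", "data": {
  "commands": [
    [0,0,0,0,0,-0.2,0],
    [0,0,0,0,0,-0.2,0],
    [0,0,0,0,0,-0.2,0],
    [0,0,0,0,0,-0.2,0],
    [0,0,0,0,0,-0.2,0],
    [0,0,0,0,0,-0.1,0],
    [0,0,0,0,0,-0.05,0]
  ]
}}

```text
time_s: 5.7
eef_pos: [0.5132, 0.0781, 0.1649]
eef_rot: [0.699, -0.698, -0.108, 0.109]
wrist_force: [-1.4, 6.4, 2.5]
opening: 0.001
```

```bash
python3 - <<'E'
from h import *
rel([0,.024,.162])
im,d=ctrl.camera("scene")
cr=im[150:280,270:400].copy();cv2.imwrite("pics/s4.png",cv2.resize(np.clip(cr.astype(float)*2,0,255).astype(np.uint8),None,fx=5,fy=4.6,interpolation=cv2.INTER_CUBIC))
E
```

```text
t 5.7 jig pos mm [  1.3  27.5 164.9] F jig [0.7 6.5 2.5] open 0.001
rot units(tool) [-0.02 -0.06 -0.01] shift units in CURRENT tool [-0.04  0.09 -0.12] in TARGET tool [-0.04  0.1  -0.12]
```

View pics/s4.png

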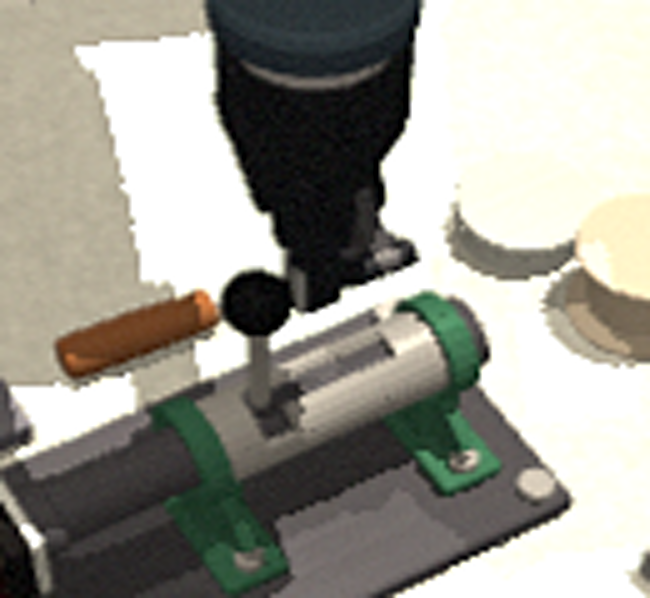

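>>> {"op": "step_arm", "data": {
  "commands": [
    [0,0,0,0,0,-0.05,0],
    [0,0,0,0,0,-0.05,0],
    [0,0,0,0,0,0,0]
  ]
}}

```text
time_s: 6.05
eef_pos: [0.5139, 0.0759, 0.1649]
eef_rot: [0.7, -0.698, -0.108, 0.109]
wrist_force: [-2.7, 8.4, 1.9]
opening: 0.002
```

>>> {"op": "step_arm", "data": {
  "commands": [
    [0,0,0,0,0,-0.05,0],
    [0,0,0,0,0,0,0]
  ]
}}

```text
time_s: 6.25
eef_pos: [0.514, 0.0756, 0.1649]
eef_rot: [0.7, -0.697, -0.108, 0.109]
wrist_force: [-3.3, 13.2, 3.5]
opening: -0.001
```

```bash
python3 - <<'E'
from h import *
rel([0,.024,.162])
E
```

```text
t 6.25 jig pos mm [  1.2  25.  164.9] F jig [ 0.9 13.5  3.5] open -0.001
rot units(tool) [-0.05 -0.06 -0.01] shift units in CURRENT tool [-0.04  0.1  -0.03] in TARGET tool [-0.04  0.1  -0.03]
```

>>> {"op": "step_arm", "data": {
  "commands": [
    [0,0,0,0,0,-0.06,0],
    [0,0,0,0,0,-0.04,0],
    [0,0,0,0,0,0,0]
  ]
}}

```text
time_s: 6.55
eef_pos: [0.5141, 0.0752, 0.1649]
eef_rot: [0.702, -0.695, -0.108, 0.11]
wrist_force: [-6.4, 21.9, 5.6]
opening: 0.002
```

```bash
python3 - <<'E'
from h import *
rel([0,.024,.162])
im,d=ctrl.camera("scene")
cr=im[150:280,230:400].copy();cv2.imwrite("pics/s5.png",cv2.resize(np.clip(cr.astype(float)*2,0,255).astype(np.uint8),None,fx=4.6,fy=4.6,interpolation=cv2.INTER_CUBIC))
E
```

```text
t 6.55 jig pos mm [  1.2  24.5 164.9] F jig [ 0.7 22.8  5.6] open 0.002
rot units(tool) [-0.09 -0.05 -0.01] shift units in CURRENT tool [-0.04  0.1  -0.02] in TARGET tool [-0.04  0.1  -0.02]
```

View pics/s5.png

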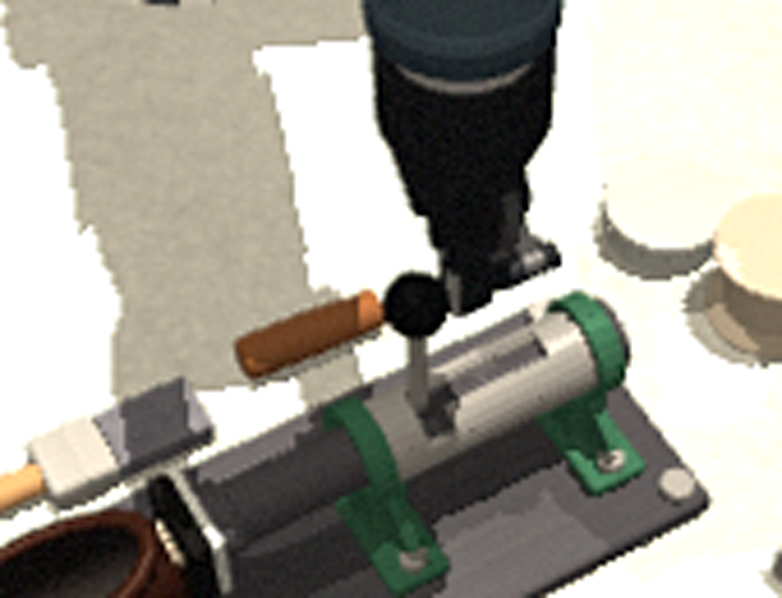

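>>> {"op": "step_arm", "data": {
  "commands": [
    [0,0,0,0.15,0,0,0],
    [0,0,0,0.15,0.01,0,0],
    [0,0,0,0.15,0.02,0,0],
    [0,0,0,0.15,0.03,0,0],
    [0,0,0,0.15,0.03,0,0],
    [0,0,0,0.15,0.04,0,0],
    [0,0,0,0.15,0.05,0,0],
    [0,0,0,0,0,0,0]
  ]
}}

```text
time_s: 7.4
eef_pos: [0.5437, 0.0848, 0.1585]
eef_rot: [0.702, -0.696, -0.107, 0.11]
wrist_force: [-4.9, 21.7, 0.7]
opening: 0.001
```

```bash
python3 - <<'E'
from h import *
rel([0,.024,.162])
im,d=ctrl.camera("scene")
cr=im[150:280,230:400].copy();cv2.imwrite("pics/s6.png",cv2.resize(np.clip(cr.astype(float)*2,0,255).astype(np.uint8),None,fx=4.6,fy=4.6,interpolation=cv2.INTER_CUBIC))
E
```

```text
t 7.4 jig pos mm [ 32.4  24.5 158.5] F jig [ 2.  22.1  0.7] open 0.001
rot units(tool) [-0.09 -0.05 -0.03] shift units in CURRENT tool [-1.08 -0.11 -0.02] in TARGET tool [-1.08 -0.12 -0.02]
```

View pics/s6.png

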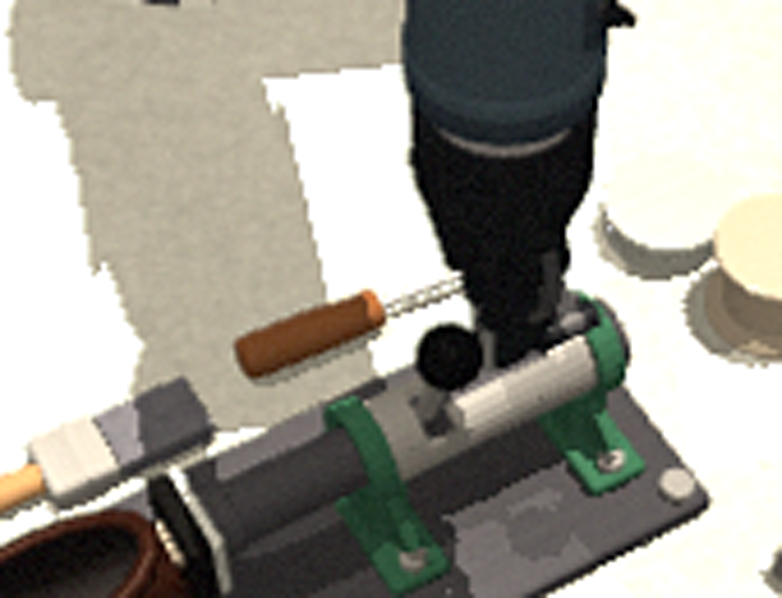

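>>> {"op": "step_arm", "data": {
  "commands": [
    [0,0,0,0,0,0.6,0],
    [0,0,0,0,0,0.6,0],
    [0,0,0,-0.6,0,0,0],
    [0,0,0,-0.6,0,0,0],
    [0,0,0,-0.6,0,0,0],
    [0,0,0,0,0,0,0]
  ]
}}

```text
time_s: 8.05
eef_pos: [0.482, 0.0971, 0.1593]
eef_rot: [-0.698, 0.699, 0.108, -0.109]
wrist_force: [0.0, 0.1, -0.2]
opening: 0.001
```

```bash
python3 - <<'E'
from h import *
from scipy.optimize import least_squares
rel([-.02,.002,.162])
for n in("scene",):
    im,d=ctrl.camera(n)
    cr=im[150:280,230:400].copy();cv2.imwrite("pics/s7.png",cv2.resize(np.clip(cr.astype(float)*2,0,255).astype(np.uint8),None,fx=4.6,fy=4.6,interpolation=cv2.INTER_CUBIC))
    P=(cloud(d,n)-O)@J
    m=(d>0)&(abs(P[...,0]-.03)<.03)&(abs(P[...,1])<.022)&(P[...,2]>.155)&(P[...,2]<.2)
    Q=P[m];f=least_squares(lambda c:np.linalg.norm(Q-c,axis=1)-.016,Q.mean(0)-[0,0,.01],loss="soft_l1",f_scale=.002);print(n,m.sum(),f.x,np.sqrt(np.mean(f.fun**2)))
E
```

```text
t 8.05 jig pos mm [-22.6  55.3 159.3] F jig [ 0.   0.  -0.2] open 0.001
rot units(tool) [ 0.01 -0.06 -0.02] shift units in CURRENT tool [ 0.1  -0.09 -1.78] in TARGET tool [ 0.09 -0.09 -1.78]
scene 178 [0.03122263 0.00068231 0.17295843] 0.0011598082435760868
```

View pics/s7.png

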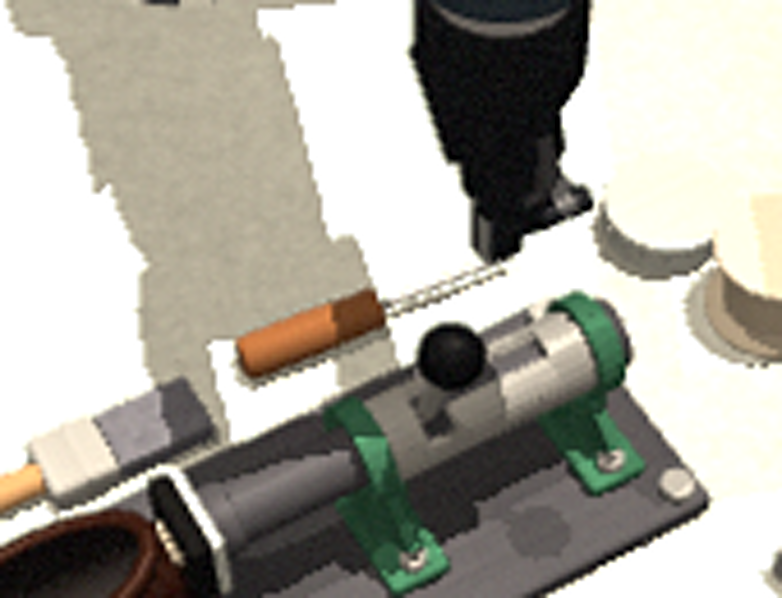

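>>> {"op": "step_arm", "data": {
  "commands": [
    [0,0,0,0,0,-0.6,0],
    [0,0,0,0,0,-0.6,0],
    [0,0,0,0,0,-0.6,0],
    [0,0,0,0,0,0,0]
  ]
}}

```text
time_s: 8.5
eef_pos: [0.5018, 0.0446, 0.1601]
eef_rot: [-0.698, 0.699, 0.108, -0.107]
wrist_force: [-0.2, 0.8, 0.1]
opening: 0.0
```

```bash
python3 - <<'E'
from h import *
K=lambda a:np.array([98*np.sin(a),0,80+98*np.cos(a)])
def tcp(a,th,h=12): return K(a)+[-30.5*np.cos(th)-h*np.sin(th),0,30.5*np.sin(th)-h*np.cos(th)]
rel(tcp(.325,0)/1e3)
A=np.linspace(.325,.96,11);T=np.linspace(0,.6,11)
for i in range(10):
    R=Rt(0,T[i]);d=J@((tcp(A[i+1],T[i+1])-tcp(A[i],T[i]))/30)
    print(np.round(np.degrees(.06)/6,2),np.round(R.inv().apply(d),2),tcp(A[i+1],T[i+1]).round(1))
E
```

```text
t 8.5 jig pos mm [-20.   -0.8 160.1] F jig [0.1 0.8 0.1] open 0.0
rot units(tool) [ 0.01 -0.08  0.01] shift units in CURRENT tool [ 0.69 -0.02  0.03] in TARGET tool [ 0.69 -0.02  0.03]
0.57 [0.17 0.01 0.  ] [  6.    0.  160.5]
0.57 [0.17 0.01 0.  ] [ 11.1   0.  159.9]
0.57 [0.17 0.01 0.  ] [ 16.2   0.  158.9]
0.57 [ 0.17  0.01 -0.  ] [ 21.1   0.  157.6]
0.57 [0.17 0.01 0.  ] [ 26.   0. 156.]
0.57 [ 0.17  0.01 -0.  ] [ 30.8   0.  154.1]
0.57 [0.17 0.01 0.  ] [ 35.4   0.  151.9]
0.57 [0.17 0.02 0.  ] [ 39.9   0.  149.4]
0.57 [ 0.17  0.02 -0.  ] [ 44.2   0.  146.6]
0.57 [ 0.17  0.02 -0.  ] [ 48.3   0.  143.5]
```

Approach first, then half the arc.

>>> {"op": "step_arm", "data": {
  "commands": [
    [0,0,0,0.35,0,0,0],
    [0,0,0,0.33,0,0,0],
    [0,0,0.57,0.17,0.01,0,0],
    [0,0,0.57,0.17,0.01,0,0],
    [0,0,0.57,0.17,0.01,0,0],
    [0,0,0.57,0.17,0.01,0,0],
    [0,0,0.57,0.17,0.01,0,0],
    [0,0,0,0,0,0,0]
  ]
}}

```text
time_s: 9.3
eef_pos: [0.5447, 0.0618, 0.154]
eef_rot: [-0.675, 0.707, 0.003, -0.212]
wrist_force: [0.4, 0.7, -0.4]
opening: -0.001
```

```bash
python3 - <<'E'
from h import *
rel([.026,0,.156],0,.3)
im,d=ctrl.camera("scene")
cr=im[150:280,230:400].copy();cv2.imwrite("pics/s8.png",cv2.resize(np.clip(cr.astype(float)*2,0,255).astype(np.uint8),None,fx=4.6,fy=4.6,interpolation=cv2.INTER_CUBIC))
E
```

```text
t 9.3 jig pos mm [ 26.1   2.3 154. ] F jig [ 0.6  0.6 -0.4] open -0.001
rot units(tool) [-0.02 -0.04  0.  ] shift units in CURRENT tool [-0.02 -0.06 -0.08] in TARGET tool [-0.02 -0.06 -0.08]
```

View pics/s8.png

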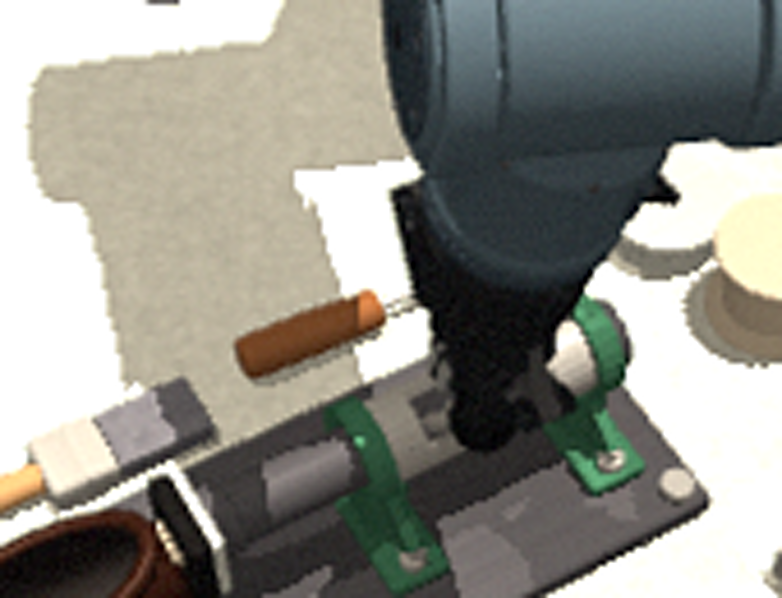

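>>> {"op": "step_arm", "data": {
  "commands": [
    [0,0,0.57,0.17,0,-0.02,0],
    [0,0,0.57,0.17,0.01,-0.02,0],
    [0,0,0.57,0.17,0.01,0,0],
    [0,0,0.57,0.17,0.01,0,0],
    [0,0,0.4,0.12,0.01,0,0],
    [0,0,0,0,0,0,0]
  ]
}}

```text
time_s: 9.95
eef_pos: [0.5641, 0.0664, 0.1434]
eef_rot: [-0.639, 0.7, -0.095, -0.304]
wrist_force: [0.8, -0.3, -0.4]
opening: 0.0
```

```bash
python3 - <<'E'
from h import *
rel([.0483,0,.1435],0,.6)
im,d=ctrl.camera("scene")
cr=im[150:280,230:400].copy();cv2.imwrite("pics/s9.png",cv2.resize(np.clip(cr.astype(float)*2,0,255).astype(np.uint8),None,fx=4.6,fy=4.6,interpolation=cv2.INTER_CUBIC))
E
```

```text
t 9.95 jig pos mm [ 46.    0.7 143.4] F jig [ 0.7 -0.5 -0.4] open 0.0
rot units(tool) [-0.03 -0.04  0.19] shift units in CURRENT tool [ 0.06 -0.04 -0.02] in TARGET tool [ 0.06 -0.04 -0.02]
```

View pics/s9.png

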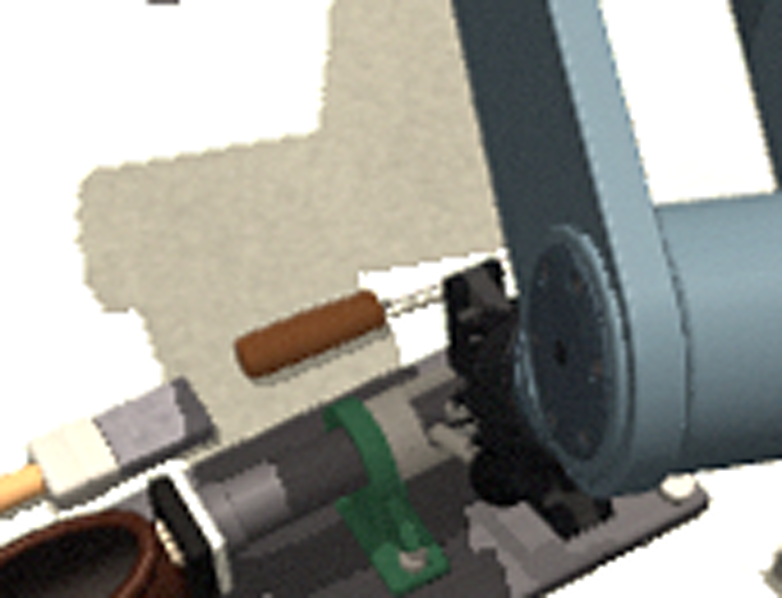

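>>> {"op": "step_arm", "data": {
  "commands": [
    [0,0,0,0.06,0.02,0,0],
    [0,0,0,0.06,0.02,0,0]
  ]
}}

```text
time_s: 10.2
eef_pos: [0.5662, 0.0666, 0.1425]
eef_rot: [-0.639, 0.701, -0.095, -0.303]
wrist_force: [-2.3, 0.3, 2.1]
opening: 0.0
```

>>> {"op": "step_arm", "data": {
  "commands": [
    [0,0,0,0.06,0.02,0,0],
    [0,0,0,0,0,0,0]
  ]
}}

```text
time_s: 10.4
eef_pos: [0.5665, 0.0667, 0.1422]
eef_rot: [-0.638, 0.701, -0.096, -0.304]
wrist_force: [-6.3, -0.2, 7.8]
opening: -0.004
```

>>> {"op": "step_arm", "data": {
  "commands": [
    [0,0,0,0.06,0.02,0,0],
    [0,0,0,0,0,0,0]
  ]
}}

```text
time_s: 10.6
eef_pos: [0.5668, 0.0668, 0.1419]
eef_rot: [-0.638, 0.7, -0.098, -0.305]
wrist_force: [-9.7, -0.5, 13.6]
opening: -0.003
```

>>> {"op": "step_arm", "data": {
  "commands": [
    [0,0,0,0.06,0.02,0,0],
    [0,0,0,0,0,0,0]
  ]
}}

```text
time_s: 10.8
eef_pos: [0.5671, 0.0669, 0.1416]
eef_rot: [-0.638, 0.7, -0.099, -0.305]
wrist_force: [-14.7, -1.7, 20.3]
opening: 0.002
```

>>> {"op": "step_arm", "data": {
  "commands": [
    [0,0,0,-0.4,0,0,0],
    [0,0,0,-0.6,0,0,0],
    [0,0,0,-0.5,-0.6,0,0],
    [0,0,-0.8,0,-1,0,0],
    [0,0,-1,0,-1,0,0],
    [0,0,-1,-0.5,-0.8,0.8,0],
    [0,0,-1,-0.8,0,0.8,0],
    [0,0,-1,-0.8,0,0.8,0],
    [0,0,-0.4,-0.8,0,0.8,0],
    [0,0,0,0,0,0,0]
  ]
}}

```text
time_s: 11.8
eef_pos: [0.4675, 0.1386, 0.2701]
eef_rot: [-0.697, 0.7, 0.098, -0.12]
wrist_force: [0.5, -0.7, 0.1]
opening: 0.001
```

```bash
python3 - <<'E'
from h import *
from scipy.optimize import least_squares
rel([0,.0,.2])
for n in("scene","top"):
    im,d=ctrl.camera(n)
    if n=="top": cr=im[140:340,180:520]
    else: cr=im[150:390,110:450]
    cv2.imwrite(f"pics/{n}10.png",cv2.resize(np.clip(cr.astype(float)*1.7,0,255).astype(np.uint8),None,fx=2.3,fy=2.3,interpolation=cv2.INTER_CUBIC))
    P=(cloud(d,n)-O)@J
    m=(d>0)&(abs(P[...,0]-.08)<.025)&(abs(P[...,1])<.02)&(P[...,2]>.125)&(P[...,2]<.17)
    Q=P[m];print(m.sum())
    if m.sum()>20:
        f=least_squares(lambda c:np.linalg.norm(Q-c,axis=1)-.016,Q.mean(0)-[0,0,.01],loss="soft_l1",f_scale=.002);print(n,f.x,np.sqrt(np.mean(f.fun**2)),"angle",np.arctan2(f.x[0],f.x[2]-.08))
E
```

```text
t 11.8 jig pos mm [-23.6  99.2 270.1] F jig [ 0.2 -0.8  0.1] open 0.001
rot units(tool) [-0.01 -0.04 -0.31] shift units in CURRENT tool [ 0.87  2.31 -3.3 ] in TARGET tool [ 0.79  2.34 -3.31]
179
scene [0.08059731 0.00095489 0.13692885] 0.001383104988633735 angle 0.9558300760229235
194
top [0.07745118 0.00079549 0.13625826] 0.0018898994502492726 angle 0.9425903611318919
```

View pics/scene10.png

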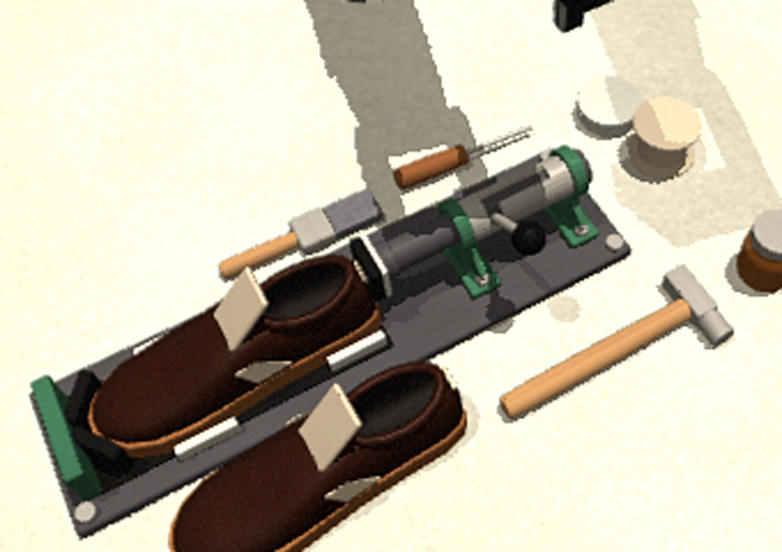

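View pics/top10.png

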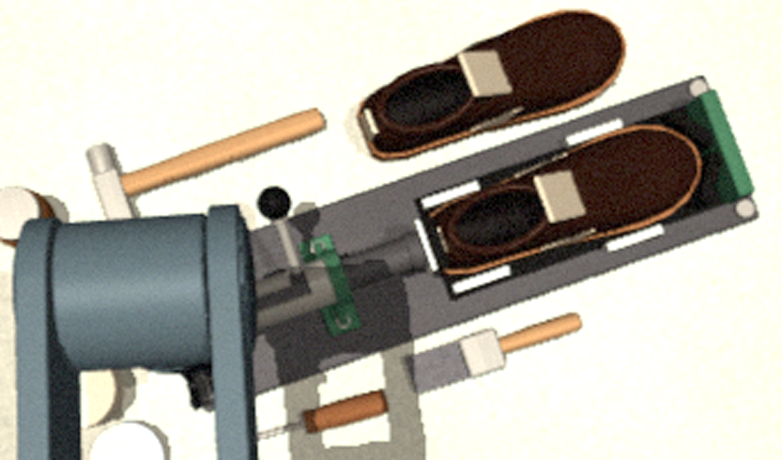

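```bash
python3 -c "
from bench import ctrl
print(ctrl.hand_in())"
```

```text
the job is handed in; nothing more can be done
None
```

The sneaker is clamped and the bolt is locked. I handed the job in at about 12 s, with the arm clear of everything.

- **Long leg:** I pushed the knob with the shut fingertips towards the heel until it stopped. The push force rose to about 22 N with almost no further movement, and the pad was against the heel.
- **Into the short leg:** With the bolt still pressed home, I moved the fingertips sideways. Friction carried the handle over to about 0.33 rad, so the bolt could not spring back.
- **Short leg to the end:** I then pushed from the -x side, tilting the tool along with the handle, until it stopped against about 25 N. After that I let go and withdrew. The knob was never between the fingers.

**Last checks after letting go:**
- The knob centre is 136–137 mm above the bench, against 137 mm when locked. The handle angle is 0.956 rad in the scene camera and 0.943 rad in the top camera, against 0.95 for fully home, so the two views agree within their accuracy.
- The knob sits about 1 mm from where the short leg should be, which I worked out by assuming the bolt started fully back.
- In the pictures the pad bears on the heel and the shoe stands in the jig towards the toe stop. The other objects look unmoved. I judged that by eye and did not measure it.

No check failed.

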